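Draw the line stamp from the tool rack and hold its face up to the inspection camera

TASK

Draw the flat-sided stamping tool out of the open front of its slot in the rack and show its brass face to the little inspection camera: held in the air in front of the lens, the face in focus level with the tips of the two prongs and centred between them, square to the lens, its long edge in line with the prongs. Finish while holding it there, still, in the gripper and touching nothing else; do not knock the camera, and leave the other tools and things on the bench where they are.

Things in the scene. Friction and masses are not known exactly. Their poses are not given: they have to be found in the camera images.
- line_stamp: The tool to show, hanging upright in any of the rack's slots: the only one with a flat-sided wooden handle, 22 (x) by 34 (y) mm, 85 to 180 mm above the origin; below it a 12 mm round brass neck, then a brass head 20 (x) by 36 (y) mm, 18 high. Origin: centre of its face (the head's underside); z up the handle, y along the face's long edge. 0.11 to 0.22 kg, heavy end the head.
- stamp_grip (a point): Good grip point of that tool: on its axis, a little above the middle of the handle, 140 mm above the face; axes as the tool's.
- rack: Fixed wooden rack, 110 (x) by 270 (y) mm, origin under its centre; 12 mm board on top, upper face at 115 mm. Three 18 mm slots along x, at y -80, 0, +80, from the open front edge (x -55, towards the robot) to x +22. Handles rest on the board, x -12 to +10; heads hang below it (face 30 mm above the bench), too big for the slot: a tool slides out forward, free once its axis passes x -70.
- focus (a point): Where the face's centre must come: 60 mm out from the camera's lens on its line of sight, midway between the tips of its two prongs. z: out along the line of sight (up, towards the robot, 0.35 to 0.70 rad from vertical); y: level, from tip to tip (40 mm each side, prongs 5 mm thick with 8 mm balls). The tool's z goes along this z (face to the lens), its y along this y, either way round.
- camera_stand: Fixed stand of the inspection camera: dark plate 130 by 100 by 14 mm, two upright cheeks 90 mm high. Origin on the bench. The camera, a grey cylinder 44 mm wide with two prongs, turns stiffly between the cheeks about a level pivot along y, 75 mm above the origin; its lens, 30 mm from the pivot, looks up and to the stand's -x.
- round_stamp: Other tool in the rack, to be left alone: round handle 32 mm thick, top 178 mm above its origin (centre of its face).
- ball_stamp: Other tool in the rack, to be left alone: shorter round handle with a bulb, 32 mm thick, top 160 mm above its origin (centre of its face).
- paste_jar: Bystander: jar, 64 mm wide, 65 mm high; origin under its centre.
- small_bottle: Bystander: bottle, 40 mm wide, 85 mm high; origin under its centre.
- tape_roll: Bystander: roll of paper tape lying flat, 100 mm wide, 24 mm high; origin under its centre.
- brass_weight: Bystander: brass weight with a knob, 50 mm wide, 57 mm high; origin under its centre.
- folder: Bystander: flat steel spatula with a wooden handle, lying on a sheet of paper, 170 mm long; origin under its middle.
Things that resemble listed ones, but are neither listed nor needed, are in the scene too. Leave any pink or purple look-alike of the line_stamp alone. There is more than one size of the camera_stand; the job needs the largest.

How it is judged:
By the outcome, as a careful person would: the job done as asked, in the order asked, and still so for the second after the job is handed in, while the arm keeps its last pose, push and grip.
It also fails if it takes over 48 s, if anything falls off the work surface, if the arm or the gripper's body presses on something with over 40 N, if the wrist force passes 120 N, or if a joint passes its speed limit or range.

ROBOT

A 7-joint arm with a two-finger parallel gripper is mounted at the origin on the work surface. World frame = base frame: x ahead of the robot, y to its left, z up, the work surface at z = 0. Lengths are in mm, angles in rad, forces in N, time in s.
With the tool pointing down it reaches from about 425 to 875 mm from the base axis. Payload 8.4 kg.
Tool frame: the origin (TCP) lies midway between the tips of the shut fingers; the grasp point (between the pads) lies 19 mm behind it; z points along the fingers, y is the line along which they close (so a half turn about z gives the same grasp; the last joint's range is limited). The gripper opens to 85 mm and grips with 20 to 120 N. Pads are 22 mm wide; open, the fingers measure 114 mm over their backs; the gripper's body (76 mm by 85 mm) begins 54 mm behind the grasp point. The pads swing forward as they close: fully open they stand 13 mm farther back than shut.
Start: joints at [1.055, 0.333, 0.04, 1.465, -0.013, 1.343, -0.059], TCP at [263.119, -594.334, 231.308] pointing down, gripper open.
Joint ranges: [-2.58, 2.58], [-0.38, 2.09], [-1.3, 1.39], [0.25, 2.4], [-1.5, 4.64], [0.08, 2.09], [-2.65, 2.65]. Speed limits (rad/s): [2.22, 2.22, 2.79, 2.79, 3.14, 3.14, 3.14].

INTERFACE

Orientations are given as a rotation vector (axis times angle).
In Python, from station import get_obs, snapshot, get_calibration, finish_job gives the robot as it stands.
- The arm moves only by the tool move_arm, never from a script. Its argument "steps" is a list of rows, each a list of 3 entries, a list of its own where there are three numbers: the turn, a rotation vector about the tool's x, y, z in degrees, then the shift along the tool's x, y, z in cm, then the opening, from 0 (shut) to 1 (fully open). A call has 1 to 12 rows; each row is the pose to reach, as a shift and turn from the pose commanded when the call began, along the tool's axes at that moment; what a row does not reach only later rows make up. A row lasts 1/8 s, in which the tool goes at most 62.5 mm and 10.7 degrees, less where a joint would pass 70% of its speed; a pose out of reach is approached as far as the arm can. A call with a gripper value outside its range is refused whole. The fingers move at their own pace and stop on an object; the grip force is fixed at half the most. Time passes only in rows, so rows that repeat a pose let the fingers close. It gives the time, the measured TCP pose, the force, the opening and the grip force at its end, in the units of the state.
- get_obs(): the state, without advancing time (a new reading comes with each control period).
- snapshot(name): name is "side" or "top" or "wrist"; returns (picture, depth): 400x640x3 uint8, blue, green, red; 400x640 float32, mm along the optical axis (not along the pixel's ray), 0 where there is no reading.
- get_calibration(name): a dict with "intrinsics" (3x3 intrinsics, pixels), "T" (4x4, takes a point from camera to world coordinates). Camera axes: x right, y down, z forward; pixel columns grow to the right and rows downward; lengths in mm; the calibration is good to about 2 mm. The wrist camera is an equidistant fisheye: a pixel r from the principal point sees the ray r / f radians off the axis. A picture is of the moment at which its call begins: read the wrist's pose just before it. get_calibration takes no time and is no camera call; for the wrist camera it gives the pose at the moment of the call.
- finish_job(): hands the job in; it is judged then, once.
The state is a dict: "time": time; "q": joint angles; "qvel": joint speeds; "joint_efforts": joint torques, N m; "position": TCP position; "tcp_rot": TCP orientation; "ft_force": force on the tool from outside, world axes, zero at the start; "moment": the same for the moment, N m; "gripper_width": finger opening in mm; "gripper_force": force on a finger pad.
Only numpy, scipy, OpenCV 4.12 (cv2) and the standard library are available. Lean on these libraries where they do the work, as an engineer would, in place of code of your own. Each camera call takes 0.05 s, during which the arm holds its last target. There are 200 camera calls.

## Working session

There is one attempt and no reset: what is moved stays moved. The work goes in short steps, Python scripts to look and compute and a tool call to move; the robot and the scene stay as the last step left them, time stands still between calls to the robot, and variables do not carry over. Pictures are saved under pics/ and viewed, at most 10 in all, crops included, and the job is handed in when it is done.

Besides the shell and the picture viewer there is one more tool, called after ">>>" by a JSON object that holds its "fn" and its "kwargs". move_arm: Moves the arm, as the interface text tells. Its arguments: {"type":"object","properties":{"steps":{"type":"array","items":{"type":"array"}}},"required":["steps"]}

```bash
mkdir -p pics; ls; python3 - <<'E'
from station import *
import cv2, numpy as np
o=get_obs(); print(o)
for n in ["side","top"]:
    p,d=snapshot(n); cv2.imwrite(f"pics/{n}0.png",p); np.save(f"{n}_d0.npy",d)
    c=get_calibration(n); print(n,c)
E
```

```text
pics
{'time': 0.0, 'q': array([ 1.05477022,  0.33390379,  0.03987922,  1.46627672, -0.01339829,
        1.34329385, -0.05852461]), 'qvel': array([-0.00029333,  0.00051091, -0.00135526, -0.00036418,  0.00023351,
       -0.00045949,  0.00212612]), 'joint_efforts': array([-9.79187789e-04, -6.58554840e+01,  1.36509810e+00, -4.05572248e+01,
        1.66637055e-02,  1.25480688e-02,  3.12537861e-05]), 'position': array([ 262.94444511, -593.9418619 ,  230.42327042]), 'tcp_rot': array([-3.07210534e+00, -6.49626160e-01,  6.97098047e-04]), 'ft_force': array([-0.00782844, -0.31902807,  0.27777015]), 'moment': array([-0.05703456, -0.00429231, -0.00308288]), 'gripper_force': 0.0, 'gripper_width': 85.4026863672711}
side {'intrinsics': array([[499.40175177,   0.        , 324.4532127 ],
       [  0.        , 499.40175177, 201.00107903],
       [  0.        ,   0.        ,   1.        ]]), 'T': array([[-7.54321060e-01, -4.56118040e-01,  4.72182244e-01,
        -1.36708648e+02],
       [-6.56446894e-01,  5.33656704e-01, -5.33186644e-01,
         7.42147112e+02],
       [-8.78717313e-03, -7.12156482e-01, -7.01965762e-01,
         1.09241783e+03],
       [ 0.00000000e+00,  0.00000000e+00,  0.00000000e+00,
         1.00000000e+00]])}
top {'intrinsics': array([[422.50201258,   0.        , 321.17980301],
       [  0.        , 422.50201258, 207.61596246],
       [  0.        ,   0.        ,   1.        ]]), 'T': array([[ 8.78478687e-03, -9.95059309e-01,  9.88928687e-02,
         3.60097235e+02],
       [-9.99696824e-01, -6.46450796e-03,  2.37585859e-02,
        -2.45630797e+01],
       [-2.30019083e-02, -9.90716009e-02, -9.94814420e-01,
         1.49155366e+03],
       [ 0.00000000e+00,  0.00000000e+00,  0.00000000e+00,
         1.00000000e+00]])}
```

View pics/side0.png

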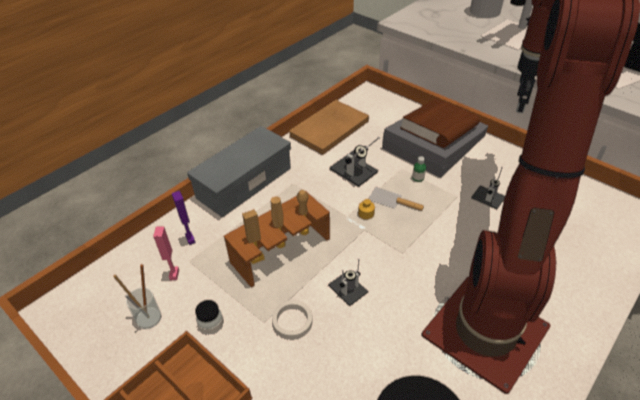

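View pics/top0.png

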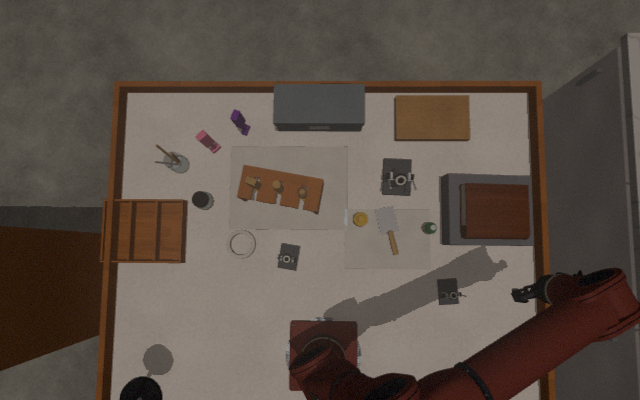

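The side view shows the rack at about (277,237) and tools at (252,225), (277,212) and (303,203). The largest stand is at about (355,162), and at (398,178) in the top view. I'll zoom in on these.

```bash
python3 - <<'E'
import cv2, numpy as np
s=cv2.imread("pics/side0.png"); t=cv2.imread("pics/top0.png")
a=cv2.resize(s[130:290,215:395],(675,600),interpolation=cv2.INTER_CUBIC)
cv2.imwrite("pics/sidec.png",a)
b=cv2.resize(t[150:220,225:425],(800,280),interpolation=cv2.INTER_CUBIC)
b2=cv2.resize(t[155:205,235:330],(570,300),interpolation=cv2.INTER_CUBIC)
c=np.zeros((580,800,3),np.uint8); c[:280]=b; c[280:580,:570]=b2
cv2.imwrite("pics/topc.png",c)
E
```

```text
(no output)
```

View pics/sidec.png

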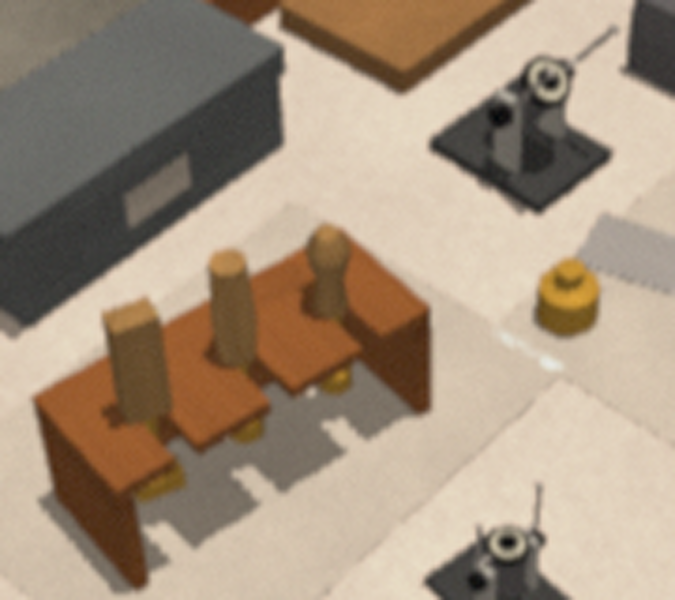

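View pics/topc.png

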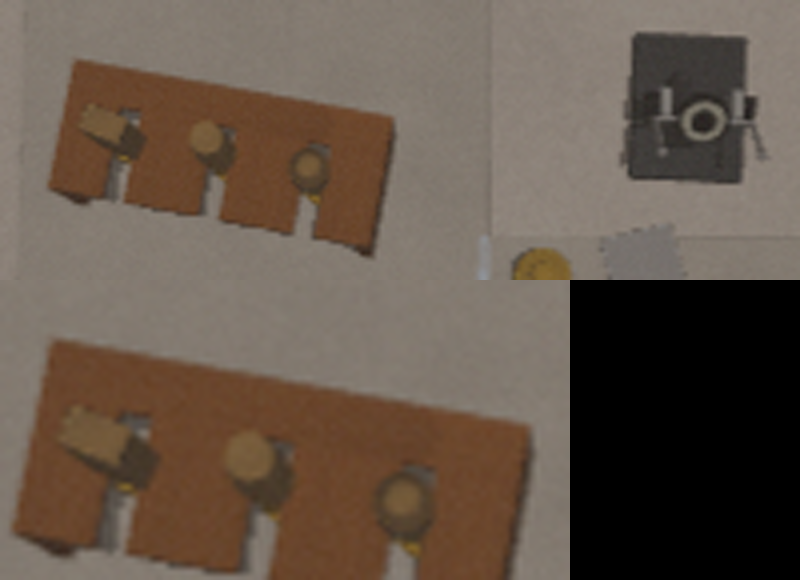

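The flat-sided handle is in the leftmost slot (y +80), with its top at about (131,315) in the side crop and (100,120) in the top crop. The lens ring is at about (703,120) in the top crop and (548,80) in the side crop. Next I'll measure the rack, handle top and stand.

```bash
cat > h.py <<'E'
import numpy as np, cv2
from station import *
from scipy.spatial.transform import Rotation as R
def pts(name,d):
    c=get_calibration(name);K=c['intrinsics'];T=c['T']
    v,u=np.indices(d.shape); P=np.stack([(u-K[0,2])/K[0,0]*d,(v-K[1,2])/K[1,1]*d,d],-1)
    return P@T[:3,:3].T+T[:3,3]
def ray(name,uv):
    c=get_calibration(name);K=c['intrinsics'];T=c['T']
    r=T[:3,:3]@np.array([(uv[0]-K[0,2])/K[0,0],(uv[1]-K[1,2])/K[1,1],1]); return T[:3,3],r
def onz(name,uv,z):
    o,r=ray(name,uv); return o+r*(z-o[2])/r[2]
def tri(a,b):
    (o1,r1),(o2,r2)=a,b; s=np.linalg.lstsq(np.c_[r1,-r2],o2-o1,rcond=None)[0]
    p,q=o1+r1*s[0],o2+r2*s[1]; return (p+q)/2,np.linalg.norm(p-q)
def rect(name,mask,z):
    cs=max(cv2.findContours(mask.astype(np.uint8),0,1)[0],key=cv2.contourArea)
    w=np.array([onz(name,p[0],z)[:2] for p in cs],np.float32)
    (c,s,a)=cv2.minAreaRect(w); return c,s,a
E
python3 - <<'E'
from h import *
for n in ["top","side"]:
    d=np.load(f"{n}_d0.npy");P=pts(n,d);img=cv2.imread(f"pics/{n}0.png").astype(int)
    h=P[...,2]; x,y=P[...,0],P[...,1]
    print(n,"table z",np.median(h[(x>350)&(x<450)&(abs(y-150)<60)&(d>0)]))
    b,g,r=img[...,0],img[...,1],img[...,2]
    reg=(x>350)&(x<800)&(y>-50)&(y<400)
    m=reg&(abs(h-115)<8)
    print(" board",rect(n,m,115),m.sum())
    q=reg&(h>155)&(h<260)&(x<680)
    k,lab,st,ce=cv2.connectedComponentsWithStats(q.astype(np.uint8))
    for i in range(1,k):
        if st[i,4]>8:
            z=np.percentile(h[lab==i],95); tm=(lab==i)&(h>z-8); print(" tool",st[i],z,P[tm].mean(0), rect(n,tm,z))
    s=(x>500)&(x<720)&(y<-150)&(y>-330)
    m=s&(abs(h-14)<7)&(r<90); print(" plate",rect(n,m,14),m.sum())
    m=s&(h>60); print(" cam",m.sum(),P[m].mean(0),P[m].max(0)); 
    mr=s&(h>85)&(g>130); print(" ring",mr.sum(),P[mr].mean(0),np.argwhere(mr).mean(0)[::-1])
E
```

```text
top table z 0.8712595459380736
 board ((562.2972412109375, 145.07920837402344), (270.1491394042969, 110.99842834472656), 79.8637466430664) 2589
 tool [245 176  15  12 114] 213.82500703185835 [570.34640917 224.60961602 210.11219096] ((569.6826171875, 223.7401123046875), (34.254093170166016, 21.755220413208008), 68.53256225585938)
 tool [273 180  11  12  87] 210.45122314894698 [560.04207444 144.86447478 206.81277036] ((558.7275390625, 144.7631072998047), (24.277036666870117, 21.726160049438477), 45.52434539794922)
 tool [297 187  11  10  82] 192.29411384619343 [541.73718516  67.51677531 188.3517803 ] ((541.3745727539062, 66.85102844238281), (18.719844818115234, 18.774843215942383), 71.82029724121094)
 plate ((619.4033203125, -253.39376831054688), (99.31270599365234, 129.59068298339844), 87.43253326416016) 659
 cam 336 [ 602.77116625 -253.13136401   94.91960585] [ 643.65869649 -208.61875872  152.91489537]
 ring 0 [nan nan nan] [nan nan]
side table z 0.5810224758965887
 board ((556.4612426757812, 148.30262756347656), (273.56024169921875, 117.96359252929688), 79.9146728515625) 2857
 tool 
[... 223 characters left out ...]
079045 [555.98393243 147.67685023 204.92544047] ((553.4938354492188, 149.62820434570312), (22.82673454284668, 29.104080200195312), 44.66130828857422)
 tool [242 210  18  25 308] 211.39061496584046 [566.2861266  227.35226629 209.08814468] ((563.8810424804688, 228.9302520751953), (34.498043060302734, 27.223989486694336), 69.64311218261719)
 plate ((613.8768920898438, -248.65443420410156), (98.74091339111328, 127.85107421875), 89.49817657470703) 570
 cam 303 [ 593.29462196 -243.0558018    95.33377392] [ 630.83520108 -205.57692124  154.96188773]
 ring 91 [ 586.66004582 -262.01520126  107.27946157] [363.37362637 148.69230769]<stdin>:18: RuntimeWarning: Mean of empty slice.
  ret = um.true_divide(
```

```bash
python3 - <<'E'
from h import *
np.set_printoptions(precision=3,suppress=True)
o=get_obs(); c=get_calibration("wrist"); T=np.eye(4);T[:3,:3]=R.from_rotvec(o['tcp_rot']).as_matrix();T[:3,3]=o['position']
print(c['intrinsics']); print(T); print(np.linalg.inv(T)@c['T'])
P=T.copy()
# target over the stand: closing axis y along world +-x
for name,p,yaw in [("stand",[520,-250,330],0),("rack",[500,190,400],-20)]:
    a=np.deg2rad(yaw)
    for s in (1,-1):
        y=s*np.array([np.cos(a),np.sin(a),0]);z=np.array([0,0,-1.]);x=np.cross(y,z)
        G=np.c_[x,y,z]; print(name,s,np.rad2deg(R.from_matrix(T[:3,:3].T@G).as_rotvec()),T[:3,:3].T@(np.array(p)-T[:3,3])/10)
E
```

```text
[[309.707   0.    316.8  ]
 [  0.    309.707 199.354]
 [  0.      0.      1.   ]]
[[   0.914    0.405   -0.001  262.934]
 [   0.405   -0.914    0.001 -593.995]
 [  -0.      -0.001   -1.     230.515]
 [   0.       0.       0.       1.   ]]
[[  -0.      -0.963   -0.269   67.388]
 [   1.      -0.001    0.001   -0.152]
 [  -0.001   -0.269    0.963 -143.007]
 [   0.       0.       0.       1.   ]]
stand 1 [ -0.078  -0.042 -66.12 ] [ 37.43  -21.063  -9.922]
stand -1 [ -0.047   0.088 113.88 ] [ 37.43  -21.063  -9.922]
rack 1 [ -0.082  -0.027 -46.12 ] [ 53.413 -62.116 -16.864]
rack -1 [ -0.033   0.101 133.88 ] [ 53.413 -62.116 -16.864]
```

>>> {"fn": "move_arm", "kwargs": {"steps": [[[0, 0, -9], [3, -2, -5], 1], [[0, 0, -18], [8, -5, -10], 1], [[0, 0, -27], [13.5, -8, -10], 1], [[0, 0, -37], [19, -11, -10], 1], [[0, 0, -47], [25, -14, -10], 1], [[0, 0, -56], [31, -17.5, -10], 1], [[0, 0, -66], [37.5, -21, -10], 1], [[0, 0, -66], [37.5, -21, -10], 1], [[0, 0, -66], [37.5, -21, -10], 1], [[0, 0, -66], [37.5, -21, -10], 1]]}}

```text
time: 1.35
position: [520.5, -251.3, 331.0]
tcp_rot: [-2.224, -2.218, 0.001]
ft_force: [-0.5, -0.2, 0.4]
gripper_width: 84.9
gripper_force: 0.0
```

```bash
python3 - <<'E'
from h import *
np.set_printoptions(precision=3,suppress=True)
o=get_obs(); c=get_calibration("wrist"); print(o['time'],o['position'],o['tcp_rot'],o['q'],o['qvel'])
p,d=snapshot("wrist"); cv2.imwrite("pics/w1.png",p); np.savez("w1.npz",d=d,T=c['T'],p=p)
E
```

```text
1.35 [ 520.478 -251.299  330.951] [-2.224 -2.218  0.001] [ 0.667  0.175 -0.342  1.469  0.059  1.509  0.323] [ 0.015 -0.003  0.015  0.001  0.001 -0.001  0.001]
```

View pics/w1.png

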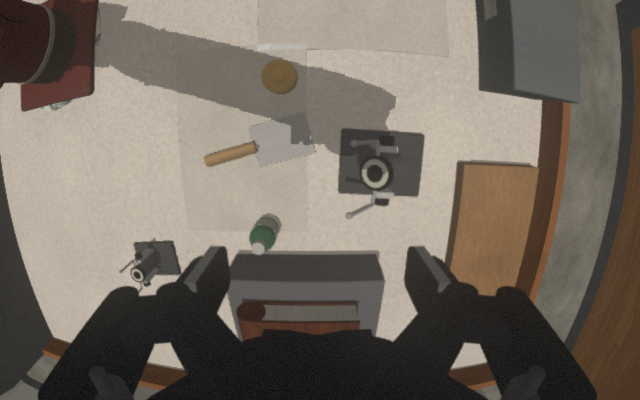

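The wrist view shows the large stand's plate at (380,162), the lens ring at (375,173) and one prong tip near (349,215). I need a closer crop.

```bash
python3 - <<'E'
import cv2
p=cv2.imread("pics/w1.png")[120:225,330:430]
cv2.imwrite("pics/w1c.png",cv2.resize(p,None,fx=5.6,fy=5.6,interpolation=cv2.INTER_CUBIC))
E
```

```text
(no output)
```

View pics/w1c.png

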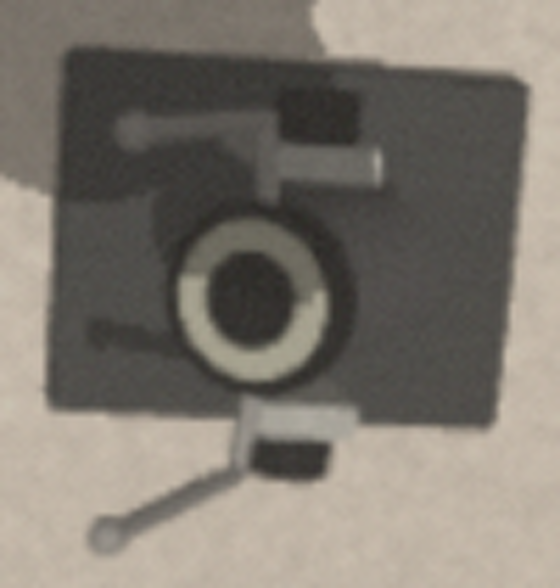

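```bash
cat >> h.py <<'E'
def wray(uv,T,K=None):
    K=get_calibration("wrist")['intrinsics'] if K is None else K
    dx,dy=uv[0]-K[0,2],uv[1]-K[1,2]; r=np.hypot(dx,dy); t=r/K[0,0]
    return T[:3,3],T[:3,:3]@np.array([np.sin(t)*dx/r,np.sin(t)*dy/r,np.cos(t)])
def wz(uv,T,z):
    o,r=wray(uv,T); return o+r*(z-o[2])/r[2]
def wdep(uv,T,d,ext=0):
    o,r=wray(uv,T); c=r@T[:3,2]; return o+r*(d/c+ext)
E
python3 - <<'E'
from h import *
from scipy.optimize import brentq
np.set_printoptions(precision=1,suppress=True)
f=np.load("w1.npz");T=f['T'];d=f['d']
A,B,C=(353.2,142.4),(348.7,214.8),(374.8,172.8)
for p in (A,B):
    u,v=int(round(p[0])),int(round(p[1])); w=d[v-1:v+2,u-1:u+2]; print(w, wdep(p,T,w.min(),4))
h=brentq(lambda z:np.linalg.norm(wz(A,T,z)-wz(B,T,z))-80,60,250); print("h",h,wz(A,T,h),wz(B,T,h),(wz(A,T,h)+wz(B,T,h))/2)
# lens ring from depth
u,v=np.meshgrid(range(366,384),range(164,182)); uu=u.ravel();vv=v.ravel()
P=np.array([wdep((a,b),T,d[b,a]) for a,b in zip(uu,vv)]); ok=(P[:,2]>80)
g=f['p'][vv,uu,1]; ring=ok&(g>90); Q=P[ring]; m=Q.mean(0); n=np.linalg.svd(Q-m)[2][2]; print("ring",ring.sum(),m,np.linalg.norm(Q-m,axis=1).std(),n)
# plate corners
cc=[(70,50),(527,80),(495,427),(50,408)]
W=np.array([wz((330+(x+.5)/5.6-.5,120+(y+.5)/5.6-.5),T,14) for x,y in cc]);print(W,W.mean(0),np.linalg.norm(W-np.roll(W,1,0),axis=1))
print(np.arctan2(*(W[1]-W[0])[[1,0]]),np.arctan2(*(W[2]-W[3])[[1,0]]))
# top-view/side consistency: weights for rack centre visible? project none
E
```

```text
[[317.4 316.7 317.9]
 [315.5 317.8 317.6]
 [317.8 317.3 317.3]] [ 557.9 -212.4  150.3]
[[339.7 339.9 340.1]
 [337.5 338.6 338.4]
 [337.9 338.8 338.8]] [ 554.8 -292.3  149.8]
h 149.48880345455265 [ 558.  -212.5  149.5] [ 554.8 -292.4  149.5] [ 556.4 -252.5  149.5]
ring 105 [ 591.2 -253.5  100.8] 1.4903661482898463 [-0.6  0.   0.8]
[[ 557.1 -204.1   14. ]
 [ 683.9 -208.7   14. ]
 [ 680.7 -307.3   14. ]
 [ 552.8 -301.7   14. ]] [ 618.6 -255.5   14. ] [ 97.7 126.9  98.7 128.1]
-0.03625763988851932 -0.043789190632645615
```

>>> {"fn": "move_arm", "kwargs": {"steps": [[[0, 0, 2], [4, 0.5, 0], 1], [[0, 0, 5], [10, 1, 0], 1], [[0, 0, 8], [16, 1.5, 0], 1], [[0, 0, 10], [22, 2, 1], 1], [[0, 0, 13], [28, 3, 2], 1], [[0, 0, 16], [34, 4, 3], 1], [[0, 0, 18], [40, 4.5, 4], 1], [[0, 0, 20], [45, 5, 5], 1], [[0, 0, 20], [47.5, 5, 5], 1], [[0, 0, 20], [47.5, 5, 5], 1], [[0, 0, 20], [47.5, 5, 5], 1], [[0, 0, 20], [47.5, 5, 5], 1]]}}

```text
time: 2.9
position: [572.6, 222.3, 281.5]
tcp_rot: [2.577, 1.795, -0.0]
ft_force: [-0.7, -0.0, -0.8]
gripper_width: 85.5
gripper_force: 0.0
```

```bash
python3 - <<'E'
from h import *
np.set_printoptions(precision=3,suppress=True)
f=np.load("w1.npz")
for c in [(320,115),(290,460)]: print(wz((330+(c[0]+.5)/5.6-.5,120+(c[1]+.5)/5.6-.5),f['T'],75))
o=get_obs(); c=get_calibration("wrist"); print(o['time'],o['position'],o['tcp_rot'],o['q'],o['qvel'])
p,d=snapshot("wrist"); cv2.imwrite("pics/w2.png",p); np.savez("w2.npz",d=d,T=c['T'],p=p)
E
```

```text
[ 611.047 -215.414   75.   ]
[ 607.302 -299.125   75.   ]
2.9 [572.637 222.336 281.488] [ 2.577  1.795 -0.   ] [ 0.061  0.303 -0.637  1.453  0.181  1.444 -0.931] [-0.     0.    -0.008 -0.001  0.001 -0.002 -0.003]
```

View pics/w2.png

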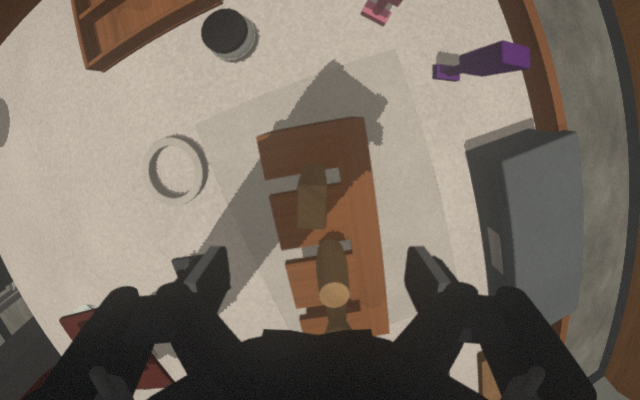

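The wrist view shows the flat handle in shadow at about (313,200), and the round stamp's top at (334,296). I'll measure the flat handle's top face by depth.

```bash
python3 - <<'E'
from h import *
np.set_printoptions(precision=1,suppress=True)
f=np.load("w2.npz");T=f['T'];d=f['d']
u,v=np.meshgrid(range(250,390),range(140,260)); uu=u.ravel();vv=v.ravel()
P=np.array([wdep((a,b),T,d[b,a]) for a,b in zip(uu,vv)]); h=P[:,2].reshape(u.shape)
m=((h>120)&(h<240)&(v<235)).astype(np.uint8)
print("zmax",np.percentile(h[m>0],[50,90,97]))
z=np.percentile(h[m>0],95)
for t in (4,7):
    tm=(abs(h-z)<t)&(v<240); q=P.reshape(u.shape+(3,))[tm]; print(tm.sum(),q.mean(0),cv2.minAreaRect(q[:,:2].astype(np.float32)))
    for z0 in (z,):
        cs=max(cv2.findContours(tm.astype(np.uint8),0,1)[0],key=cv2.contourArea)
        w=np.array([wz(p[0]+[250,140],T,z0)[:2] for p in cs],np.float32); print(cv2.minAreaRect(w))
# side faces at mid-handle
b=(h>125)&(h<240)&(v<240); 
for lo in range(120,215,15):
    s=b&(h>=lo)&(h<lo+15); q=P.reshape(u.shape+(3,))[s]
    if len(q)>5: print(lo,len(q),q.mean(0),cv2.minAreaRect(q[:,:2].astype(np.float32)))
# board
bm=(abs(h-115)<5); q=P.reshape(u.shape+(3,))[bm]; print("board z",np.median(q[:,2]))
o=get_obs();G=R.from_rotvec(o['tcp_rot']).as_matrix();print(G)
E
```

```text
Traceback (most recent call last):
  File "h.py", line 27, in wdep
    o,r=wray(uv,T); c=r@T[:3,2]; return o+r*(d/c+ext)
        ~~~~^^^^^^
  File "h.py", line 21, in wray
    K=get_calibration("wrist")['intrinsics'] if K is None else K
      ~~~~~~~~~~~~~~~^^^^^^^^^
ValueError: time passes only in moves, steps and waits
```

```bash
sed -i "s/    K=get_calibration(\"wrist\")\['intrinsics'\] if K is None else K/    K=np.array([[309.707,0,316.8],[0,309.707,199.354],[0,0,1]])/" h.py; python3 - <<'E'
from h import *
np.set_printoptions(precision=3,suppress=True)
f=np.load("w2.npz");T=f['T'];d=f['d']
u,v=np.meshgrid(range(250,390),range(140,260)); uu=u.ravel();vv=v.ravel()
P=np.array([wdep((a,b),T,d[b,a]) for a,b in zip(uu,vv)]); h=P[:,2].reshape(u.shape); P=P.reshape(u.shape+(3,))
b=(h>125)&(h<240)&(v<238)
z=np.percentile(h[b],95); print("z",np.percentile(h[b],[50,90,97]))
for t in (4,7):
    tm=b&(abs(h-z)<t); q=P[tm]; print(tm.sum(),q.mean(0))
    cs=max(cv2.findContours(tm.astype(np.uint8),0,1)[0],key=cv2.contourArea)
    w=np.array([wz(p[0]+[250,140],T,z)[:2] for p in cs],np.float32); print(cv2.minAreaRect(w))
for lo in range(120,215,15):
    q=P[b&(h>=lo)&(h<lo+15)]
    if len(q)>5: print(lo,len(q),q.mean(0),cv2.minAreaRect(q[:,:2].astype(np.float32)))
print("board",np.median(h[abs(h-115)<8]))
o=get_obs();G=R.from_rotvec(o['tcp_rot']).as_matrix();print(G)
p=f['p'][150:250,260:370]; cv2.imwrite("pics/w2c.png",cv2.convertScaleAbs(cv2.resize(p,None,fx=6,fy=6,interpolation=cv2.INTER_CUBIC),alpha=2))
E
```

```text
z [209.999 211.123 211.526]
1355 [569.198 226.336 210.298]
((569.1301879882812, 226.3367919921875), (33.1893424987793, 21.812429428100586), 69.71919250488281)
1375 [569.295 226.544 210.231]
((569.2550048828125, 226.6746063232422), (33.90964889526367, 21.812429428100586), 69.71919250488281)
120 28 [575.357 240.453 129.832] ((574.6717529296875, 240.60926818847656), (1.4456672668457031, 21.96343994140625), 71.35771942138672)
135 81 [575.457 240.729 143.89 ] ((575.4019775390625, 240.45570373535156), (2.330497980117798, 22.035737991333008), 64.89350891113281)
150 60 [574.985 240.714 157.246] ((575.11376953125, 240.47340393066406), (1.6653485298156738, 21.883760452270508), 67.61383819580078)
165 100 [575.182 241.017 173.33 ] ((575.28759765625, 240.88604736328125), (1.5435781478881836, 20.967966079711914), 67.43807983398438)
180 89 [575.655 240.649 187.326] ((575.0755004882812, 240.1803436279297), (2.184446334838867, 21.762319564819336), 68.69863891601562)
195 554 [569.837 229.959 207.676] ((568.9718627929688, 225.91261291503906), (34.187110900878906, 22.19218635559082), 69.35487365722656)
210 912 [569.552 225.913 210.725] ((569.5863647460938, 225.4312744140625), (33.08014678955078, 20.36933135986328), 68.68387603759766)
board 115.49201011314307
[[ 0.346  0.938  0.   ]
 [ 0.938 -0.346 -0.001]
 [-0.     0.001 -1.   ]]
```

View pics/w2c.png

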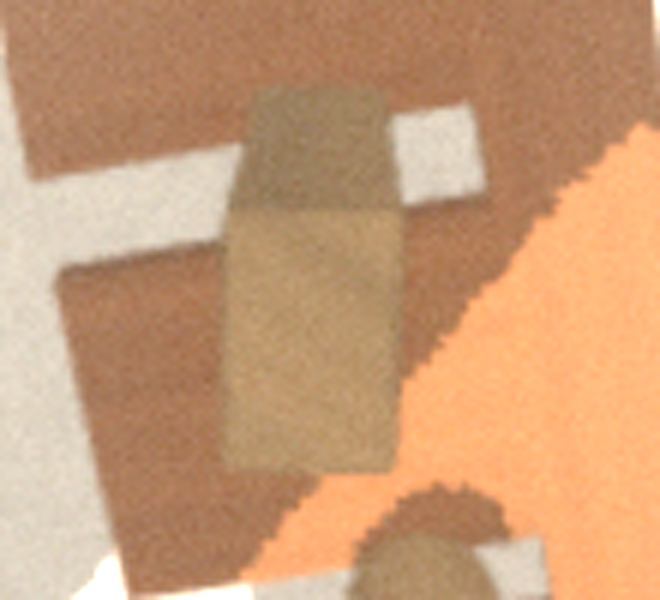

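Tool axis is at (569.3, 226.5) with its top at 211 as expected, and the gripper yaw already matches. The slot edges show in the crop at about (30,180)-(470,103) and (60,268)-(485,187). I'll descend and grip now, and compute the slot direction from the stored image.

>>> {"fn": "move_arm", "kwargs": {"steps": [[[0, 0, 0], [0.28, -0.46, 2], 1], [[0, 0, 0], [0.28, -0.46, 5], 1], [[0, 0, 0], [0.28, -0.46, 9], 1], [[0, 0, 0], [0.28, -0.46, 12], 1], [[0, 0, 0], [0.28, -0.46, 13], 1], [[0, 0, 0], [0.28, -0.46, 13], 1], [[0, 0, 0], [0.28, -0.46, 13], 0.6], [[0, 0, 0], [0.28, -0.46, 13], 0.2], [[0, 0, 0], [0.28, -0.46, 13], 0], [[0, 0, 0], [0.28, -0.46, 13], 0], [[0, 0, 0], [0.28, -0.46, 13], 0], [[0, 0, 0], [0.28, -0.46, 13], 0]]}}

```text
time: 4.45
position: [569.0, 228.7, 151.8]
tcp_rot: [2.575, 1.799, 0.001]
ft_force: [0.1, -0.5, 6.0]
gripper_width: 21.8
gripper_force: 61.4
```

```bash
python3 - <<'E'
from h import *
np.set_printoptions(precision=3,suppress=True)
T=np.load("w2.npz")['T']
g=lambda x,y: wz((260+(x+.5)/6-.5,150+(y+.5)/6-.5),T,115)[:2]
U=[g(*p) for p in [(32,180),(240,146),(390,119),(468,104)]];L=[g(*p) for p in [(62,268),(220,243),(485,190)]]
for E_ in (U,L):
    q=np.array(E_); a=np.arctan2(*(q[-1]-q[0])[::-1]); n=np.array([-np.sin(a),np.cos(a)]); print(q,np.rad2deg(a),(np.array([569.3,226.5])-q)@n)
o=get_obs();G=R.from_rotvec(o['tcp_rot']).as_matrix();print(o['position'],G,o['gripper_width'],o['gripper_force'],o['ft_force'])
for a in (-9.5,-10,-10.5): a=np.deg2rad(a);print(G.T@[-np.cos(a),-np.sin(a),0])
E
```

```text
[[522.864 242.803]
 [558.547 235.696]
 [583.986 231.216]
 [597.247 229.097]] -10.440161450120028 [-7.618 -7.095 -7.299 -7.618]
[[521.796 226.519]
 [549.223 221.06 ]
 [595.017 214.05 ]] -9.66412913681202 [7.956 8.733 7.956]
[568.96  228.705 151.826] [[ 0.344  0.939  0.001]
 [ 0.939 -0.344  0.   ]
 [ 0.     0.001 -1.   ]] 21.752573917436678 61.3811194896698 [ 0.119 -0.528  6.005]
[-0.184 -0.983 -0.001]
[-0.176 -0.984 -0.001]
[-0.167 -0.986 -0.001]
```

>>> {"fn": "move_arm", "kwargs": {"steps": [[[0, 0, 0], [0, 0, -0.3], 0], [[0, 0, 0], [0, 0, -0.6], 0], [[0, 0, 0], [-0.18, -1, -0.6], 0], [[0, 0, 0], [-0.44, -2.5, -0.6], 0], [[0, 0, 0], [-0.79, -4.5, -0.6], 0], [[0, 0, 0], [-1.14, -6.5, -0.6], 0], [[0, 0, 0], [-1.5, -8.5, -0.6], 0], [[0, 0, 0], [-1.85, -10.5, -0.6], 0], [[0, 0, 0], [-2.1, -12, -0.6], 0], [[0, 0, 0], [-2.1, -12, -0.6], 0]]}}

```text
time: 5.7
position: [447.8, 250.5, 157.5]
tcp_rot: [2.574, 1.8, 0.0]
ft_force: [0.4, 0.4, -1.8]
gripper_width: 21.4
gripper_force: 60.7
```

```bash
python3 - <<'E'
from h import *
np.set_printoptions(precision=3,suppress=True)
o=get_obs(); print(o['time'],o['position'],o['gripper_width'],o['gripper_force'],o['ft_force'],o['q'])
T=np.eye(4);T[:3,:3]=R.from_rotvec(o['tcp_rot']).as_matrix();T[:3,3]=o['position'];G=T[:3,:3]
th=.615;psi=-.04
z=np.array([-np.sin(th)*np.cos(psi),-np.sin(th)*np.sin(psi),np.cos(th)]);y=np.array([-np.sin(psi),np.cos(psi),0]);x=np.cross(y,z)
F=np.array([556.4,-252.5,149.6])
# gripper: z=-z_tool ; gripper x along +y_tool
D=np.c_[y,np.cross(-z,y),-z]; print(D, "grip now",G)
for off in (0,60,120):
    p=F+z*(121+off); print(off,p,"shift",G.T@(p-T[:3,3])/10,"turn",np.rad2deg(R.from_matrix(G.T@D).as_rotvec()))
yaw=R.from_matrix(G.T@np.c_[[-np.sin(psi),np.cos(psi),0],[np.cos(psi),np.sin(psi),0],[0,0,-1]]);print("yaw only",np.rad2deg(yaw.as_rotvec()))
for n in ["side","wrist"]:
    p,d=snapshot(n); cv2.imwrite(f"pics/{n}3.png",p)
E
```

```text
5.7 [447.794 250.5   157.546] 21.423420610851238 60.7466197013855 [ 0.396  0.412 -1.838] [ 0.047  0.171 -0.7    1.86   0.121  1.153 -1.045]
[[ 0.04   0.816  0.576]
 [ 0.999 -0.033 -0.023]
 [ 0.     0.577 -0.817]] grip now [[ 0.343  0.939  0.001]
 [ 0.939 -0.343 -0.   ]
 [-0.     0.001 -1.   ]]
0 [ 486.644 -249.708  248.43 ] shift [-45.659  20.804  -9.068] turn [-34.915   5.474 -17.187]
60 [ 452.054 -248.324  297.436] shift [-46.716  17.51  -13.97 ] turn [-34.915   5.474 -17.187]
120 [ 417.464 -246.94   346.442] shift [-47.772  14.217 -18.873] turn [-34.915   5.474 -17.187]
yaw only [  0.036   0.015 -17.757]
```

>>> {"fn": "move_arm", "kwargs": {"steps": [[[0, 0, 0], [0, 0, -4], 0], [[0, 0, 0], [0, 0, -9], 0], [[-4, 0.6, -2], [-4, 1.5, -13], 0], [[-8, 1.2, -4], [-9.5, 3.6, -14], 0], [[-12, 1.9, -6], [-15, 5.6, -14], 0], [[-16, 2.5, -8], [-20.5, 7.7, -14], 0], [[-20, 3.1, -10], [-26, 9.7, -14], 0], [[-24, 3.7, -12], [-31.5, 11.8, -14], 0], [[-28, 4.4, -13.8], [-37, 13.9, -14], 0], [[-32, 5, -15.8], [-42, 15.7, -14], 0], [[-34.9, 5.5, -17.2], [-46.7, 17.5, -14], 0], [[-34.9, 5.5, -17.2], [-46.7, 17.5, -14], 0]]}}

```text
time: 7.3
position: [450.7, -253.4, 296.6]
tcp_rot: [1.911, 1.82, 0.579]
ft_force: [1.4, 0.7, -1.3]
gripper_width: 21.2
gripper_force: 60.9
```

>>> {"fn": "move_arm", "kwargs": {"steps": [[[0, 0, 0], [0, 0, 0], 0], [[0, 0, 0], [0, 0, 0], 0], [[0, 0, 0], [0, 0, 0], 0]]}}

```text
time: 7.68
position: [452.8, -247.7, 297.5]
tcp_rot: [1.903, 1.829, 0.58]
ft_force: [0.6, -0.6, -1.3]
gripper_width: 21.5
gripper_force: 60.9
```

```bash
cat > goal.py <<'E'
from h import *
np.set_printoptions(precision=2,suppress=True)
th=.615;psi=-.04;F=np.array([556.4,-252.5,149.6])
z=np.array([-np.sin(th)*np.cos(psi),-np.sin(th)*np.sin(psi),np.cos(th)]);y=np.array([-np.sin(psi),np.cos(psi),0])
D=np.c_[y,np.cross(-z,y),-z]
def delta(L=121,offs=(0,30,60)):
    o=get_obs();G=R.from_rotvec(o['tcp_rot']).as_matrix()
    print(o['time'],o['position'],o['gripper_width'],o['ft_force'],o['q'])
    for f in offs: print(f,"shift",G.T@(F+z*(L+f)-o['position'])/10)
    print("turn",np.rad2deg(R.from_matrix(G.T@D).as_rotvec()))
E
python3 - <<'E'
from goal import *
delta()
c=get_calibration("wrist");p,d=snapshot("wrist");np.savez("w4.npz",d=d,T=c['T'],p=p)
s,ds=snapshot("side"); cv2.imwrite("pics/s4.png",s);np.save("s4.npy",ds)
a=np.zeros((600,800,3),np.uint8)
a[:300,:480]=cv2.resize(p[50:300,130:530],(480,300)); a[300:,:]=cv2.resize(s[60:210,280:480],(800,600),interpolation=cv2.INTER_CUBIC)[150:450]
cv2.imwrite("pics/c4.png",a)
E
```

```text
7.675 [ 452.8  -247.65  297.5 ] 21.506466678137187 [ 0.59 -0.6  -1.31] [ 0.52 -0.33  0.1   2.12 -0.39  0.85  0.77]
0 shift [-0.07 -0.06  5.96]
30 shift [-0.07 -0.06  2.96]
60 shift [-0.07 -0.06 -0.04]
turn [-0.05 -0.04  0.02]
```

View pics/c4.png

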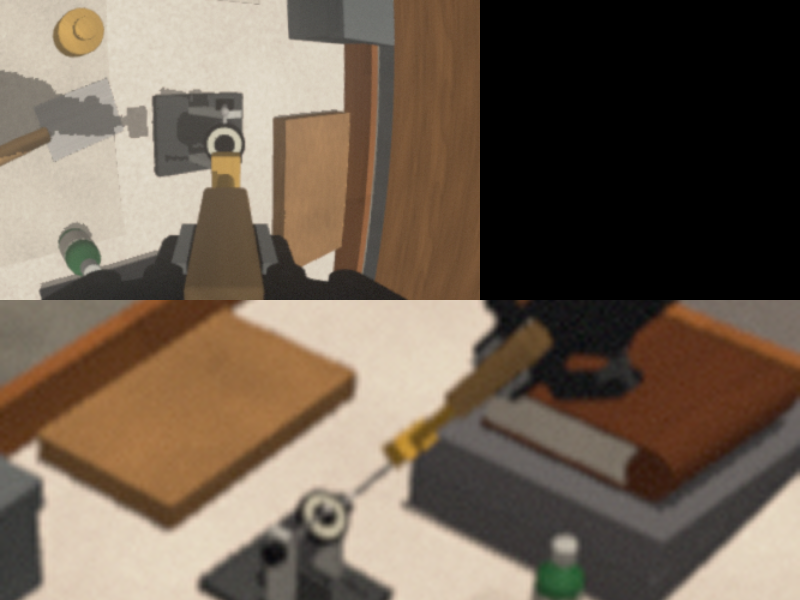

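The held stamp points at the lens ring at (225,143), with the brass head's lower edge at about (225,153) in the upper crop. I'll check the face position and tilt in the tool frame.

```bash
cat > hold.py <<'E'
from goal import *
def check(fn):
    f=np.load(fn);p=f['p'];hsv=cv2.cvtColor(p,cv2.COLOR_BGR2HSV)
    Tc=np.array([[0,-.963,-.269,67.388],[1,-.001,.001,-.152],[-.001,-.269,.963,-143.007],[0,0,0,1.]])
    u,v=np.meshgrid(range(285,350),range(165,300)); d=f['d'][v,u]
    Q=np.array([wdep((a,b),Tc,f['d'][b,a]) for a,b in zip(u.ravel(),v.ravel())]).reshape(u.shape+(3,))
    near=(d>0)&(Q[...,2]<135)&(abs(Q[...,0])<40)&(abs(Q[...,1])<14)
    for lo in range(-10,130,10):
        q=Q[near&(Q[...,2]>=lo)&(Q[...,2]<lo+10)]
        if len(q)>4: print(lo,len(q),"x",np.percentile(q[:,0],[10,50,90]),"y",q[:,1].min(),q[:,1].max(),(q[:,1].min()+q[:,1].max())/2)
    print("zmax",np.percentile(Q[near][:,2],[99,99.9]))
    b=near&(hsv[v,u][...,1]>110)&(Q[...,2]>80)
    for r in range(168,215,2):
        cols=np.where(near[r-165])[0]+285
        if len(cols): 
            def at(c):
                o,ry=wray((c,r),Tc); t=(18-o[0])/ry[0]; return o+ry*t
            print(r,cols[0],cols[-1],at(cols[0]-.5),at(cols[-1]+.5))
E
python3 - <<'E'
from hold import *
check("w4.npz")
E
```

```text
-10 379 x [10.42 13.6  13.98] y -13.976118112601768 13.98783253547363 0.005857211435931653
0 284 x [13.23 13.63 14.06] y -10.838854831170215 10.99695800917258 0.0790515890011827
10 224 x [13.33 13.7  14.09] y -10.273516888587785 11.248556745822203 0.4875199286172087
20 216 x [13.27 13.71 14.06] y -10.483384520043192 11.281444675250327 0.3990300776035678
30 78 x [13.28 13.81 14.02] y -10.507118287500601 10.929566303300268 0.2112240078998333
70 22 x [1.58 2.43 2.77] y -3.484711478439431 3.9501616715778267 0.23272509656919782
80 56 x [0.21 1.79 2.74] y -4.445097582411931 6.459048951041225 1.006975684314647
90 50 x [0.16 1.99 2.96] y -4.569550886312499 6.739898774245021 1.0851739439662609
100 545 x [-2.08  7.04 14.13] y -8.896202137044947 11.084153747604486 1.0939758052797695
110 46 x [14.47 14.67 14.83] y -9.028475311223723 10.549657216419728 0.7605909525980028
zmax [106.93 117.38]
178 306 329 [18.   -8.81 96.44] [18.   10.13 96.43]
180 306 330 [18.   -8.55 88.86] [18.   10.59 88.86]
182 306 330 [18.   -8.3  81.72] [18.   10.27 81.72]
184 306 330 [18.   -8.07 75.  ] [18.    9.97 74.99]
186 306 330 [18.   -7.86 68.64] [18.    9.69 68.63]
188 306 330 [18.   -7.65 62.63] [18.    9.43 62.62]
190 306 330 [18.   -7.46 56.93] [18.    9.18 56.92]
192 306 330 [18.   -7.27 51.53] [18.    8.94 51.51]
194 306 330 [18.   -7.1  46.39] [18.    8.71 46.37]
196 306 330 [18.   -6.93 41.5 ] [18.    8.5  41.48]
198 306 330 [18.   -6.77 36.84] [18.    8.29 36.82]
200 306 330 [18.   -6.62 32.39] [18.    8.1  32.38]
202 306 330 [18.   -6.48 28.15] [18.    7.91 28.13]
204 306 330 [18.   -6.34 24.09] [18.    7.73 24.07]
206 303 332 [18.   -7.86 20.2 ] [18.    8.67 20.18]
208 300 335 [18.   -9.32 16.47] [18.   10.1  16.45]
210 299 335 [18.   -9.67 12.89] [18.    9.89 12.87]
212 299 336 [18.   -9.48  9.46] [18.   10.21  9.44]
214 299 336 [18.   -9.3   6.17] [18.   10.    6.14]
```

```bash
python3 - <<'E'
from goal import *
f=np.load("w4.npz");o=get_obs()
T=np.eye(4);T[:3,:3]=R.from_rotvec(o['tcp_rot']).as_matrix();T[:3,3]=o['position']
Tc=np.linalg.inv(T)@f['T']; print(Tc)
for xx,c in ((13.7,slice(306,331)),):
    for u in range(306,332,3):
        col=[]
        for v in range(168,225):
            q=wdep((u,v),Tc,f['d'][v,u]); col.append((v,*q))
        col=np.array(col); print(u,"handle end",col[(col[:,1]>12)&(col[:,3]<60)][:2,[0,1,3]].ravel(),"head",col[(col[:,3]>95)&(col[:,3]<130)&(abs(col[:,1])<30)][[0,-1]][:,[0,1,3]].ravel())
def at(u,v,x):
    o,r=wray((u,v),Tc); return o+r*(x-o[0])/r[0]
for v in (176.5,177,177.5): print(v,at(318,v,14.7))
for n in ("A",): 
    for z in (149.6,):
        print(np.array([0]))
E
```

```text
[[   0.     -0.96   -0.27   68.25]
 [   1.      0.      0.     -0.33]
 [  -0.     -0.27    0.96 -143.36]
 [   0.      0.      0.      1.  ]]
306 handle end [206.    14.46  33.47 207.    14.36  31.77] head [178.    14.83 113.77 205.    -5.99 103.58]
309 handle end [206.    14.64  32.9  207.    14.51  31.29] head [177.    15.15 116.44 205.    -5.91 103.32]
312 handle end [206.    14.33  33.93 207.    14.51  31.3 ] head [177.    14.99 117.2  199.     1.39  95.75]
315 handle end [206.    14.1   34.69 207.    14.58  31.07] head [177.    15.23 116.03 198.     2.26  95.62]
318 handle end [206.    14.26  34.15 207.    14.51  31.31] head [177.    15.05 116.92 196.     3.49  97.21]
321 handle end [206.    14.35  33.86 207.    14.64  30.89] head [177.    15.22 116.11 198.     2.23  95.73]
324 handle end [206.    14.48  33.45 207.    14.44  31.55] head [177.    15.08 116.8  199.     0.66  98.37]
327 handle end [ 198.     68.25 -143.36  206.     13.98   35.08] head [177.    15.07 116.89 205.    -5.62 102.4 ]
330 handle end [206.    14.45  33.56 207.    14.62  30.97] head [180.    15.47 102.77 205.    -5.68 102.59]
176.5 [ 14.7    0.88 120.82]
177 [ 14.7    0.87 118.64]
177.5 [ 14.7    0.86 116.5 ]
[0]
```

>>> {"fn": "move_arm", "kwargs": {"steps": [[[0, 0, 0], [0.21, -0.13, 1], 0], [[0, 0, 0], [0.21, -0.13, 2.5], 0], [[0, 0, 0], [0.21, -0.13, 4], 0], [[0, 0, 0], [0.21, -0.13, 5.2], 0], [[0, 0, 0], [0.21, -0.13, 6], 0], [[0, 0, 0], [0.21, -0.13, 6], 0], [[0, 0, 0], [0.21, -0.13, 6], 0], [[0, 0, 0], [0.21, -0.13, 6], 0]]}}

```text
time: 8.78
position: [486.0, -248.0, 248.1]
tcp_rot: [1.904, 1.827, 0.581]
ft_force: [-0.2, 0.2, -1.8]
gripper_width: 21.3
gripper_force: 60.7
```

```bash
python3 - <<'E'
from goal import *
delta(120.5,(0,))
c=get_calibration("wrist");p,d=snapshot("wrist");np.savez("w5.npz",d=d,T=c['T'],p=p)
s,ds=snapshot("side");t,dt=snapshot("top"); cv2.imwrite("pics/s5.png",s);cv2.imwrite("pics/t5.png",t)
a=np.zeros((600,800,3),np.uint8)
a[:300,:400]=cv2.resize(p[145:220,265:365],(400,300),interpolation=cv2.INTER_CUBIC)
a[:300,400:]=cv2.resize(t[155:210,365:435][:,:],(400,300),interpolation=cv2.INTER_CUBIC)
a[300:,:480]=cv2.resize(s[125:185,325:421],(480,300),interpolation=cv2.INTER_CUBIC)
cv2.imwrite("pics/c5.png",a)
E
```

```text
8.775 [ 486.02 -248.    248.1 ] 21.342399004038594 [-0.19  0.21 -1.78] [ 0.48 -0.23  0.09  2.16 -0.43  0.72  0.8 ]
0 shift [-0.17  0.08  0.06]
turn [-0.    0.02 -0.07]
```

View pics/c5.png

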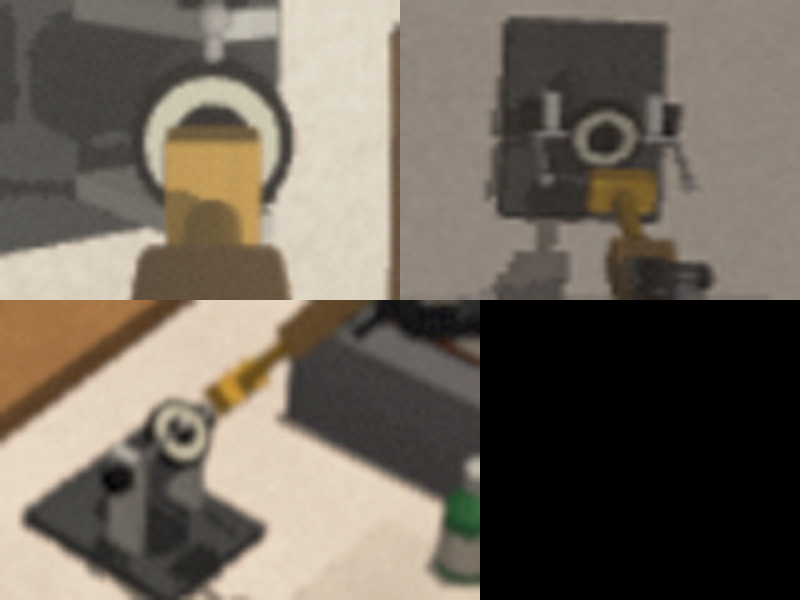

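In the wrist view the head, lens ring and +y prong tip share one column (crop x≈213), so that axis is aligned. In the top view the head's centre at 624 sits slightly right of the tip midpoint at 618.5. I'll quantify both.

```bash
python3 - <<'E'
from goal import *
f=np.load("w5.npz");o=get_obs();d=f['d']
T=np.eye(4);T[:3,:3]=R.from_rotvec(o['tcp_rot']).as_matrix();T[:3,3]=o['position'];Ti=np.linalg.inv(T)
def loc(p): return (Ti@np.r_[p,1])[:3]
Tc=Ti@f['T']
print("F in tcp from w1",loc(F),"tips w1",loc([558,-212.5,149.6]),loc([554.8,-292.4,149.6]))
# tip A: nearest-depth blob near (318.5,149)
for v in range(143,160,2): print(v,d[v,312:326])
t=cv2.imread("pics/t5.png");hsv=cv2.cvtColor(t,cv2.COLOR_BGR2HSV)
sub=hsv[155:210,365:435]; m=((sub[...,0]>14)&(sub[...,0]<30)&(sub[...,1]>130)&(sub[...,2]>90)).astype(np.uint8)
n,lab,st,ce=cv2.connectedComponentsWithStats(m); i=1+st[1:,4].argmax(); print(st[i]+[365,155,0,0,0],ce[i]+[365,155])
for r in range(st[i,1],st[i,1]+st[i,3]): c=np.where(lab[r]==i)[0]+365; print(r+155,c.min(),c.max())
# predicted top pixels
c=get_calibration("top");Ci=np.linalg.inv(c['T'])
def pr(p): q=c['intrinsics']@(Ci@np.r_[p,1])[:3]; return q[:2]/q[2]
print("pred tips",pr([558,-212.5,149.6]),pr([554.8,-292.4,149.6]),"focus",pr(F))
for x in (-20.8,15.2):
    for z in (102.5,120.5): print("head corner pred",x,z,pr((T@[x,10.5,z,1])[:3]))
E
```

```text
F in tcp from w1 [ -1.78   0.94 120.98] tips w1 [ 38.25   0.89 120.98] [-41.72   0.99 120.99]
143 [343.23 343.12 341.66 341.24 303.83 298.15 298.04 299.58 311.7  340.81
 342.7  342.84 343.67 343.83]
145 [343.3  343.89 341.48 342.56 263.31 261.5  262.22 261.5  283.81 343.26
 341.99 345.     0.   345.97]
147 [343.02 344.93 341.55 261.13 260.15 260.27 259.7  260.53 261.13 262.12
 343.29 344.7  343.95 346.15]
149 [338.37 340.14 262.27 259.72 259.67 258.85 259.55 259.4  260.4  261.37
 261.59 339.16 336.9  340.38]
151 [341.3  340.7  262.88 260.56 260.75 260.31 260.09 259.54 260.05 261.25
 338.73 339.97 338.75 341.25]
153 [341.52 341.8  338.18 261.38 261.38 261.11 260.7  259.9  261.41 262.88
 339.64 340.12 340.25 341.16]
155 [392.92 392.73 388.97 386.18 325.69 325.53 324.88 324.86 325.16 386.83
 391.98 436.34 435.11 437.59]
157 [371.41 370.44 367.05 364.15 325.83 326.77 325.34 325.38 327.42 365.27
 368.97 373.12 373.33 378.03]
159 [360.41 359.28 355.9  355.19 327.15 325.86 328.18 327.35 327.12 354.4
 359.25 363.04 362.89 366.6 ]
[398 186  12  12  91] [403.59 189.93]
186 399 407
187 399 408
188 398 409
189 398 409
190 398 409
191 398 409
192 398 408
193 399 408
194 404 406
195 405 405
196 405 406
197 405 406
pred tips [390.18 187.98] [415.32 189.1 ] focus [402.76 188.54]
head corner pred -20.8 102.5 [409.91 188.77]
head corner pred -20.8 120.5 [409.15 186.2 ]
head corner pred 15.2 102.5 [398.42 188.24]
head corner pred 15.2 120.5 [397.79 185.68]
```

Three measurements agree: tip A is at (38.4, 0.6, 121) in the tool frame, so the focus is at about (-1.7, 0.8, 121) and the face is at about (-2.8, 0.7, 120.4). I'll make a small correction and settle.

>>> {"fn": "move_arm", "kwargs": {"steps": [[[0, 0, 0], [0.1, 0, 0.05], 0], [[0, 0, 0], [0.1, 0, 0.05], 0], [[0, 0, 0], [0.1, 0, 0.05], 0], [[0, 0, 0], [0.1, 0, 0.05], 0], [[0, 0, 0], [0.1, 0, 0.05], 0], [[0, 0, 0], [0.1, 0, 0.05], 0]]}}

```text
time: 9.68
position: [486.3, -246.8, 247.2]
tcp_rot: [1.904, 1.827, 0.58]
ft_force: [-0.2, -0.2, -1.1]
gripper_width: 21.4
gripper_force: 60.7
```

```bash
python3 - <<'E'
from goal import *
o=get_obs();T=np.eye(4);T[:3,:3]=R.from_rotvec(o['tcp_rot']).as_matrix();T[:3,3]=o['position'];Ti=np.linalg.inv(T)
print("F in tcp",(Ti@np.r_[F,1])[:3],o['qvel'],o['ft_force'],o['gripper_width'])
c=get_calibration("wrist");p,d=snapshot("wrist");Tc=Ti@c['T']
# handle/head sides in tcp frame, columns and rows
for v in (178,180,182,184,214,222,230):
    q=np.array([wdep((u,v),Tc,d[v,u]) for u in range(290,346)]); k=(abs(q[:,0]-14.5)<3); print(v,"x",np.median(q[k,0]),"y",(q[k,1].min()+q[k,1].max())/2,"z",np.median(q[k,2]),k.sum())
E
```

```text
F in tcp [ -2.88   1.17 120.2 ] [ 0.  0.  0. -0. -0.  0.  0.] [-0.21 -0.18 -1.06] 21.376341059616664
178 x 15.006037928589937 y 0.2761670960941851 z 111.52483501942947 24
180 x 15.059471222680855 y 0.6949542998775504 z 103.24848679987198 25
182 x 13.429088480011181 y 0.6981099965795865 z 103.07931577346076 25
184 x 11.72382298270604 y 0.6898039369838269 z 103.22725875337241 25
214 x 13.721856921359404 y 0.04401804569818868 z 19.715225086955172 38
222 x 14.024294938247344 y -0.2417317166108779 z 5.836379941705758 39
230 x 14.377293640409142 y -0.48644460158307457 z -6.336832988714264 44
```

```bash
python3 -c "
from station import *
print(finish_job())"
```

```text
the job is handed in; nothing more can be done
None
```

The job is handed in: the line_stamp is held still in the gripper with its brass face at the camera's focus. By my last measurements, the face is within about 1 mm of centre and about 1° of square to the lens.

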